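# Set the purge-flow valve by clicks and lock it

### The arm

A 7-joint arm with a two-finger parallel gripper is mounted at the origin on the work surface. World frame = base frame: x ahead of the robot, y to its left, z up, the work surface at z = 0. Lengths are in m, angles in rad, forces in N, time in s.
With the tool pointing down it reaches from about 0.425 to 0.825 m from the base axis. Payload 3.6 kg.
Tool frame: the origin (TCP) lies where the fingers leave the gripper's body, on its centre line; the fingertips stand 73 mm ahead of it and the grasp point (between the pads) lies 54 mm ahead of it; x points along the fingers, y is the direction in which the jaws open and shut, and the axes are right-handed (so a half turn about x gives the same grasp; the last joint's range is limited). The gripper opens to 85 mm and grips with 20 to 120 N. Pads are 22 mm wide; open, the fingers measure 114 mm over their backs; the gripper's body (76 mm by 85 mm) begins 54 mm behind the grasp point. The pads swing forward as they close: fully open they stand 13 mm farther back than shut.
Start: joints at [1.218, 0.615, -0.013, 1.423, 0.008, 1.103, -0.04], TCP at [0.208, -0.616, 0.304] pointing down, gripper open.
Joint ranges: [-3.12, 3.12], [-0.3, 2.06], [-1.34, 1.32], [0.26, 2.42], [-1.36, 4.5], [0.01, 1.98], [-2.84, 2.84]. Speed limits (rad/s): [2.79, 2.79, 3.14, 3.14, 3.14, 3.14, 3.14].

### API

Orientations are given as a unit quaternion [x, y, z, w].
In Python, from station import arm, snapshot, camera_info, ticket gives the robot as it stands. Calls block until the motion is done:
- arm.movep(position, orientation): joint-space move of the TCP to a pose.
- arm.line_to(position, velocity=0.15, ori=None): straight line of the TCP; ori=None keeps the orientation; velocity is the mean speed in m/s.
- arm.move_j(angles): joint-space move.
- arm.move_gripper(opening, effort=None): opening from 0.0 (shut) to 1.0 (fully open); effort is the grip in N (None keeps the last); returns when the fingers have stopped.
- arm.pause(seconds).
- arm.ik(position, orientation): joint angles nearest the present ones, or None.
- snapshot(name): name is "side" or "top" or "wrist"; returns the picture (400x640x3 uint8, blue, green, red); there is no depth.
- camera_info(name): a dict with "fx", "fy", "cx", "cy" (pixels), "dist_coeffs" ([k1, k2, p1, p2, k3] as OpenCV has them; the pictures are not rectified), "R" (3x3) and "t" (3): a world point X has camera coordinates R X + t; the wrist camera has in their place "T_tool_cam" (4x4, takes a point from camera to tool coordinates, whose origin is the TCP and whose axes are the tool frame's). Camera axes: x right, y down, z forward; pixel columns grow to the right and rows downward; lengths in m; the calibration is good to about 2 mm. A picture is of the moment at which its call begins: read the wrist's pose just before it. camera_info takes no time and is no camera call.
A pose or a line that the arm cannot do raises arm.MotionError and nothing moves.
- ticket.finish_job(): hands the job in, once; it reports no verdict.
Readings, each from a call of its own:
- arm.read_time(): time.
- arm.read_joint_positions(): joint angles.
- arm.read_dq(): joint speeds.
- arm.read_effort(): joint torques, N m.
- arm.read_tool_pos(): TCP position.
- arm.read_eef_rot(): TCP orientation.
- arm.read_ft_force(): force on the tool from outside, world axes, zero at the start.
- arm.read_wrist_torque(): the same for the moment, N m.
- arm.read_opening(): opening from 0.0 (shut) to 1.0 (fully open).
Only numpy, scipy, OpenCV 4.12 (cv2) and the standard library are available. Lean on these libraries where they do the work, as an engineer would, in place of code of your own. Each camera call takes 0.05 s, during which the arm holds its last target. There are 200 camera calls.

### The job

On the gas console with the green knob, turn the green knob clockwise until it is fully closed against its stop, then open it anticlockwise by exactly six clicks. Then swing the red locking lever beside it all the way over towards the knob, and let go. Leave the other console alone and do not knock the loose things on the bench about.

Things in the scene. Friction and masses are not known exactly. Their poses are not given: they have to be found in the camera images.
- console: White gas console fixed to the bench, 200 mm wide (y), 188 deep (x), origin mid-underside, front to -x. Its dark face slopes up from 40 mm high at the front edge to 104 mm near the back: outward normal (-sin 22deg, 0, cos 22deg), up the slope (cos 22deg, 0, sin 22deg) in its frame. Green knob on the right (-y) half, red lever on the left (+y), both square to the face.
- knob_grip (a point): On the green knob's axis, 25 mm out from the face (along the normal): the height to grip. Fixed to the console, does not turn. The knob is a fluted cylinder 38 mm wide, reaching 36 mm out of the face (brass stem 2 mm more), with a 44 mm wide, 5 mm high collar at its foot and a white line on top and side. At the start it stands about three to seven clicks open.
- knob_foot (a point): Where the green knob's axis meets the face. Clicks: 20 a turn (18 deg each), about 0.1 N m to pass each; let go between clicks, it snaps to the near one. Clockwise, seen looking at the face, closes. A rigid stop stands 2 deg past the closed click; let go, the knob falls back to that click (count zero). It opens 16 clicks from there, to another stop.
- valve_stem (a joint): Lift of the small brass needle stem (9 mm wide) in the middle of the green knob, m: 0 at the closed click, growing 0.0001 for each click anticlockwise. Too fine to be read well enough to count by: the clicks must be felt.
- lock_lever (a joint): Angle of the red locking lever, rad: about 0 (unlocked, pointing down the slope) to 0.8 (locked, swung over towards the knob, -y), with rigid stops; 0.06 N m of friction, so it stays where left. The arm is 13 mm wide and reaches 14 mm out of the face, so the fingers must pass above that.
- lever_pivot (a point): Where the red lever's pivot axis (the face's normal) meets the face: 60 mm left (+y) of the console's middle, 45 mm up the slope from the face's middle.
- lever_post (a point): On the axis of the red lever's finger post, 30 mm out from the face and 45 mm from the pivot. The post is a cylinder 12 mm in diameter square to the face, from 6 to 40 mm out of it. To lock, push it towards the knob along its arc.
- console_b: The other gas console, of the same size and shape, with an orange knob and a blue lever; to be left alone. Origin in the middle of its underside.
- spare_mark (a point): White line at the rim of the orange knob on the other console, 19 mm off its axis, 25 mm out from the face; must not be turned.
- spare_post (a point): On the finger post of the blue lever of the other console, 30 mm out from the face; must not be moved.
- spanner: Loose open-ended spanner 150 mm long lying on the bench, bystander.
- brass_fitting: Loose brass fitting, 22 mm wide, 30 mm high, bystander.
- vial_amber: Loose amber jar 32 mm wide, 60 mm high, bystander.
- vial_clear: Loose clear jar 28 mm wide, 55 mm high, bystander.
- septa_tin: Loose tin 60 mm wide, 35 mm high, bystander.
- mouse: Loose black computer mouse 105 x 60 x 26 mm on a mat, bystander.

How it is judged:
On the way, in this order (a step that is already met when the one before it is completed fails the run):
1. the green knob is closed clockwise to its stop (value of joint valve_stem below 3e-05 m), for 0.1 s.
2. the green knob stands six clicks open (value of joint valve_stem between 0.00057 and 0.00063 m), for 0.2 s.
3. the red lever is swung over to locked (value of joint lock_lever above 0.68 rad), for 0.1 s.
At the end, for the whole second after the job is handed in: The green knob rests on the sixth click from closed (within 0.3 of a click) and the red lever is over towards the knob, within about 0.12 rad of its stop (all of step 2 and value of joint lock_lever above 0.68 rad); the robot touches nothing.
It fails at once if the other console's knob or lever is moved (distance of spare_mark from where it was at the start of the episode above 0.004 m or distance of spare_post from where it was at the start of the episode above 0.006 m).
It fails at once if a loose thing on the bench is pushed away (distance of any of spanner, brass_fitting, vial_amber, vial_clear, septa_tin, mouse from where it was at the start of the episode above 0.03 m).
It also fails if it takes over 72 s, if anything falls off the work surface, if the arm or the gripper's body presses on something with over 40 N, if the wrist force passes 120 N, or if a joint passes its speed limit or range.

## Working session

There is one attempt and no reset: what is moved stays moved. The work goes in short steps, each a Python script; the robot and the scene stay as the last script left them, time stands still between calls to the robot, and variables do not carry over. Pictures are saved under pics/ and viewed, about 8 in all and at most 12, crops included, and the job is handed in when it is done.

```bash
ls; mkdir -p pics
python3 - <<'E'
from station import arm, snapshot, camera_info
import cv2
for n in ("side","top"):
    cv2.imwrite(f"pics/{n}0.png",snapshot(n)); print(n,camera_info(n))
print(camera_info("wrist"),arm.read_tool_pos(),arm.read_eef_rot(),arm.read_time())
E
```

```text
pics
side {'fx': 433.0369790205371, 'fy': 433.0369790205371, 'cx': 320.13258818711023, 'cy': 195.42219435257013, 'dist_coeffs': array([0.03854162, 0.        , 0.        , 0.        , 0.        ]), 'R': array([[-0.76381901, -0.64521655, -0.01661678],
       [-0.33948442,  0.42351766, -0.83987089],
       [ 0.5489361 , -0.63586821, -0.54253181]]), 't': array([0.40738902, 0.27037892, 0.92574598])}
top {'fx': 405.480954175465, 'fy': 405.480954175465, 'cx': 324.50290455393394, 'cy': 198.53706015599545, 'dist_coeffs': array([-0.05247219,  0.        ,  0.        ,  0.        ,  0.        ]), 'R': array([[-0.06796678, -0.99768461, -0.00243774],
       [-0.97626939,  0.06701105, -0.20593105],
       [ 0.2056176 , -0.01161658, -0.97856347]]), 't': array([0.03551366, 0.56419172, 1.26667408])}
{'fx': 304.5769721092168, 'fy': 304.5769721092168, 'cx': 311.7741563390471, 'cy': 199.47675555923695, 'dist_coeffs': array([-0.01105657,  0.        ,  0.        ,  0.        ,  0.        ]), 'T_tool_cam': array([[-2.51598556e-04, -3.26841635e-01,  9.45079088e-01,
        -7.05728703e-02],
       [ 9.99999900e-01,  2.68179217e-04,  3.58965370e-04,
        -1.45508045e-04],
       [-3.70775398e-04,  9.45079083e-01,  3.26841535e-01,
        -8.50555904e-02],
       [ 0.00000000e+00,  0.00000000e+00,  0.00000000e+00,
         1.00000000e+00]])} [ 0.20788405 -0.61531346  0.30284599] [-0.69761194 -0.11549686  0.69787395 -0.11388597] 0.1
```

View pics/top0.png

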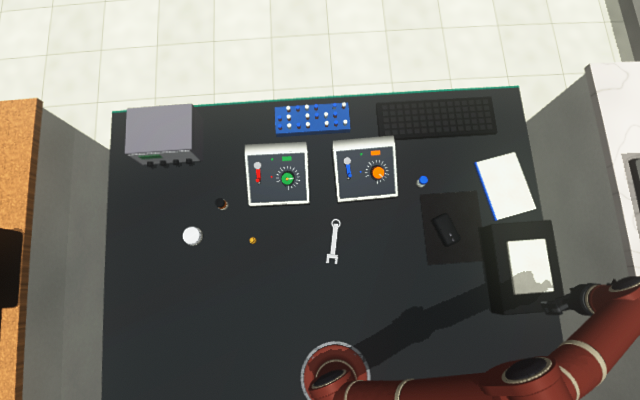

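View pics/side0.png

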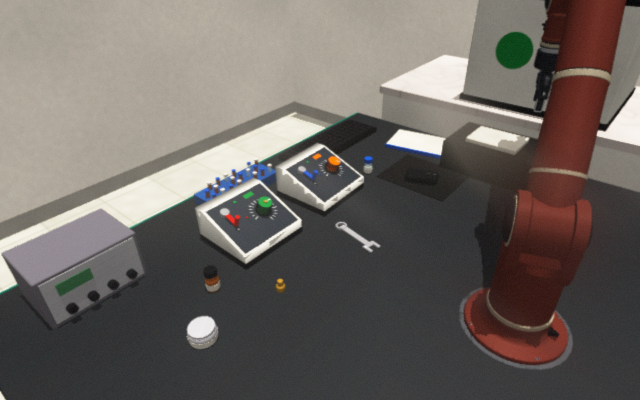

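The top view shows the green-knob console around (278,175), with the lever at (257,172) and the knob at (288,178). The other console is to its right, and the spanner, fitting and jars lie in front. The side view shows the knob at (265,205) and the lever at (230,215). I'll enlarge both.

Run:
```python
import cv2,numpy as np
a=cv2.imread("pics/top0.png")[137:212,238:318]; b=cv2.imread("pics/side0.png")[170:265,190:305]
a=cv2.resize(a,None,fx=5,fy=5,interpolation=cv2.INTER_CUBIC); b=cv2.resize(b,None,fx=3.478,fy=3.478,interpolation=cv2.INTER_CUBIC)
h=max(a.shape[0],b.shape[0]); o=np.zeros((h,800,3),np.uint8); o[:a.shape[0],:400]=a; o[:b.shape[0],400:400+b.shape[1]]=b[:, :400]
cv2.imwrite("pics/crop0.png",o)
```

```text
(no output)
```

View pics/crop0.png

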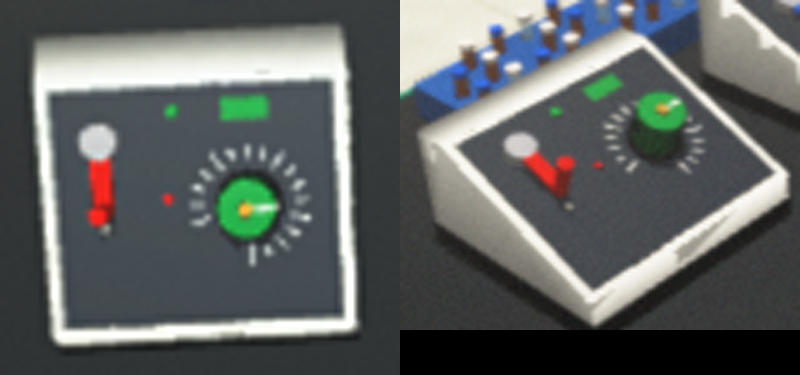

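```bash
cat > h.py <<'E'
import numpy as np, cv2
from scipy.spatial.transform import Rotation as Rn
from scipy.optimize import least_squares
from station import arm, snapshot, camera_info
def fixed(n):
    c=camera_info(n); return c,np.array(c["R"]),np.array(c["t"])
def wristRt(pos,q):
    c=camera_info("wrist"); T=np.eye(4);T[:3,:3]=Rn.from_quat(q).as_matrix();T[:3,3]=pos
    M=np.linalg.inv(T@c["T_tool_cam"]); return c,M[:3,:3],M[:3,3]
def proj(cam,X):
    c,R,t=cam; K=np.array([[c["fx"],0,c["cx"]],[0,c["fy"],c["cy"]],[0,0,1.]])
    return cv2.projectPoints(np.array(X,float).reshape(-1,1,3),cv2.Rodrigues(R)[0],t,K,np.array(c["dist_coeffs"]))[0].reshape(-1,2)
def tri(obs): # [(cam,(u,v))]
    f=lambda X:np.concatenate([proj(c,X)[0]-p for c,p in obs])
    r=least_squares(f,[.6,.1,.1]); return r.x,r.fun
E
python3 - <<'E'
from h import *
T=fixed("top");S=fixed("side")
for n,a,b in (("knobtop",(286.6,178.4),(265,200.7)),("pivot",(257,165),(224.2,211.6)),("posttop",(257.2,179.8),(237.1,216.2))):
    print(n,*[x.round(4) for x in tri([(T,a),(S,b)])])
s=np.sin(np.radians(22));c=np.cos(np.radians(22))
n=np.array([-s,0,c]);u=np.array([c,0,s]);mid=np.array([-.015,0,.072])
piv=mid+.045*u+[0,.06,0]
pts=np.array([piv+.014*n, piv-.045*u+.04*n,[-.094,.1,.04],[-.094,-.1,.04],[-.094,.1,0],[-.094,-.1,0]])
tp=[(257,165),(257.2,179.8),(250.6,202.6),(308.8,199.8),(249.6,205.2),(308.8,201.6)]
sp=[(224.2,211.6),(237.1,216.2)]
def f(p):
    W=Rn.from_euler('z',p[2]).apply(pts)+[p[0],p[1],0]
    return np.r_[(proj(T,W)-tp).ravel(),(proj(S,W[:2])-sp).ravel()]
r=least_squares(f,[.65,.05,0],loss='soft_l1');print(r.x,f(r.x).reshape(-1,2).round(1))
E
```

```text
knobtop [0.6271 0.1124 0.1088] [ 0.3035  0.3323 -0.3631 -0.0742]
pivot [0.6803 0.2061 0.1017] [ 0.3049  0.3051 -0.3299 -0.0781]
posttop [0.6288 0.2059 0.1101] [ 0.2764  0.2854 -0.3012 -0.0678]
[ 0.66163331  0.14664217 -0.00212488] [[ 0.1 -0.6]
 [ 0.  -0.5]
 [-1.4  1.4]
 [ 0.7  0.3]
 [ 1.8  1.1]
 [ 1.1  0.9]
 [-1.2 -0.4]
 [-1.3 -0. ]]
```

```bash
cat >> h.py <<'E'
s22,c22=np.sin(np.radians(22)),np.cos(np.radians(22))
YAW=-0.002
def axes(yaw=None):
    A=Rn.from_euler('z',YAW if yaw is None else yaw).as_matrix()
    return A@[-s22,0,c22],A@[c22,0,s22],A@[0,1,0]   # n,u,left
def ori(phi): # phi: deg clockwise (seen at the face) of tool y from console left
    n,u,l=axes(); x=-n; y=l; z=np.cross(x,y)
    return (Rn.from_rotvec(np.radians(phi)*x)*Rn.from_matrix(np.c_[x,y,z])).as_quat()
E
python3 - <<'E'
from h import *
n,u,l=axes(); foot=np.array([.6271,.1124,.1088])-.038*n; print(foot)
for phi in range(-180,181,30):
    q=arm.ik(foot+.08*n,ori(phi)); q2=arm.ik(foot+.2*n,ori(phi))
    print(phi,None if q is None else np.round(q,2),None if q2 is None else np.round(q2,2)[-1])
E
```

```text
[0.64133502 0.11237153 0.07356701]
-180 [-0.4   0.69  0.23  1.93 -0.32  0.17 -1.52] -2.09
-150 [-0.42  0.69  0.27  1.93 -0.45  0.18 -1.91] -2.39
-120 [-0.48  0.7   0.35  1.93 -0.7   0.2  -2.2 ] -2.73
-90 [-0.62  0.75  0.58  1.94 -1.13  0.33 -2.34] 1.82
-60 [ 0.12  0.75 -0.59  1.92  1.28  0.51  1.21] 1.29
-30 [ 0.    0.71 -0.4   1.92  1.15  0.38  0.78] 0.94
0 [-0.19  0.68 -0.1   1.93  0.76  0.23  0.6 ] 0.61
30 [-0.24  0.68 -0.01  1.93  0.56  0.19  0.26] 0.12
60 [-0.29  0.68  0.05  1.93  0.36  0.17 -0.07] -0.37
90 [-0.32  0.68  0.11  1.93  0.16  0.16 -0.41] -0.91
120 [-0.35  0.68  0.16  1.93 -0.03  0.16 -0.74] -1.39
150 [-0.38  0.69  0.2   1.93 -0.21  0.16 -1.09] -1.78
180 [-0.4   0.69  0.23  1.93 -0.32  0.17 -1.52] -2.09
```

Run:
```python
from h import *
n,u,l=axes(); foot=np.array([.6413,.1124,.0736]); m=foot+.035*l
arm.movep(m+.26*n,ori(0)); 
obs=[]
for i,d in enumerate((-.03,.03)):
    arm.line_to(m+d*l+.15*n,ori=ori(0)); arm.pause(.2)
    p,q=arm.read_tool_pos(),arm.read_eef_rot(); im=snapshot("wrist"); cv2.imwrite(f"pics/w{i}.png",im); np.save(f"w{i}.npy",np.r_[p,q])
    print(p,proj(wristRt(p,q),[foot+.038*n,foot+.094*l+.04*n]).round(1))
print(arm.read_joint_positions(),arm.read_time(),arm.read_ft_force(),arm.read_wrist_torque())
a=[cv2.imread(f"pics/w{i}.png")[::-1,::-1] for i in (0,1)]
cv2.imwrite("pics/ww.png",cv2.resize(np.vstack(a),None,fx=.75,fy=.75,interpolation=cv2.INTER_AREA))
```

```text
[0.58514978 0.11806095 0.21370109] [[302.6 227.6]
 [446.5 228.9]]
[0.58551689 0.17586619 0.21235777] [[214.8 229.1]
 [358.8 230.4]]
[ 0.25609103  0.81525535 -1.08554172  1.88078377  1.32074507  0.92521338
  0.08763556] 5.0167 [ 0.48610139 -0.56050551 -0.01847484] [0.04762466 0.4156979  0.04947851]
```

View pics/ww.png

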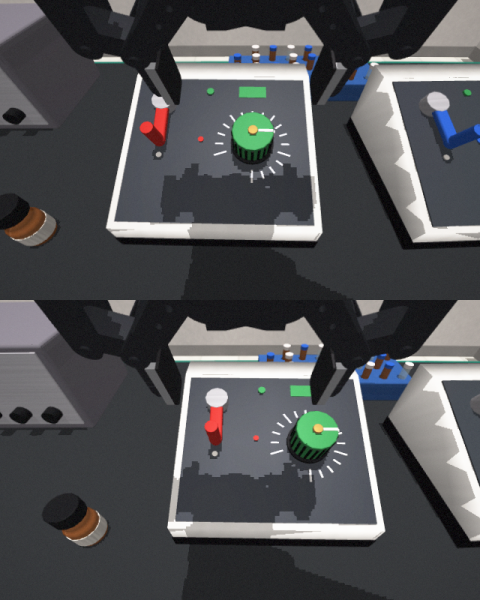

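Run:
```python
from h import *
T=fixed("top");S=fixed("side");ok=[(T,(286.6,178.4)),(S,(265,200.7))];op=[(T,(257.2,179.8)),(S,(237.1,216.2))]
for i,(ub,up) in enumerate((((302,226),(443,228)),((215,227),(357.5,230)))):
    d=np.load(f"w{i}.npy"); cam=wristRt(d[:3],d[3:]); im=cv2.imread(f"pics/w{i}.png")
    x0,y0=int(ub[0])-15,int(ub[1])-15
    h=cv2.cvtColor(im[y0:y0+30,x0:x0+30],cv2.COLOR_BGR2HSV); mk=(h[...,0]>12)&(h[...,0]<32)&(h[...,1]>100)&(h[...,2]>120)
    v,u_=np.nonzero(mk); b=(u_.mean()+x0,v.mean()+y0); print(b,mk.sum())
    ok.append((cam,b)); op.append((cam,up))
for o in (ok,op): X,r=tri(o); print(X.round(4),r.round(1)); X,r=tri(o[2:]);print(' wrist only',X.round(4))
n,u,l=axes(); foot=np.array([.6413,.1124,.0736])
q=arm.ik(foot+.14*n,ori(0)); print(np.round(q,2)); q=arm.ik(foot+.08*n,ori(-80)); print(np.round(q,2))
```

```text
(np.float64(302.38461538461536), np.float64(226.73504273504273)) 117
(np.float64(215.10569105691056), np.float64(228.2357723577236)) 123
[0.6273 0.1123 0.1078] [ 0.4  0.4 -0.3  0.2  0.   0.  -0.1  0. ]
 wrist only [0.6275 0.1122 0.1076]
[0.6291 0.206  0.1077] [ 0.4  0.4 -0.3  0.7  0.2  0.4 -0.3 -0.2]
 wrist only [0.6299 0.2063 0.1069]
[ 0.38  0.81 -1.09  1.93  1.35  0.87  0.15]
[ 0.38  0.97 -1.11  1.91  1.51  0.93  1.47]
```

```bash
cat >> h.py <<'E'
FOOT=np.array([.6416,.1122,.0725])
POST=np.array([.6292,.2060,.1075]) # post top, 40 out
def tn(): # moment about the face normal, force
    return float(arm.read_wrist_torque()@axes()[0])
E
python3 - <<'E'
from h import *
n,u,l=axes()
arm.movep(FOOT+.15*n,ori(-80)); arm.pause(.2); print(tn(),arm.read_ft_force())
arm.line_to(FOOT+.081*n,velocity=.08); arm.pause(.2); 
P=arm.read_tool_pos(); print("err mm",((P-FOOT-.081*n)*1e3).round(1),arm.read_ft_force(),tn(),arm.read_time())
arm.move_gripper(0.0,effort=40); arm.pause(.3)
print("grip",arm.read_opening(),arm.read_ft_force(),arm.read_wrist_torque(),tn(),((arm.read_tool_pos()-P)*1e3).round(1),arm.read_time())
q=np.array(arm.read_joint_positions());print(q); 
for k in range(3):
    q[6]-=np.radians(3); arm.move_j(q); t=arm.read_time(); a=arm.read_joint_positions()[6]; x=tn(); arm.pause(.1); print(t,np.degrees(q[6]-a).round(2),x,tn())
im=snapshot("side"); cv2.imwrite("pics/s1.png",cv2.resize(im[120:280,160:360],None,fx=3,fy=3,interpolation=cv2.INTER_CUBIC))
E
```

```text
0.0020358984763631507 [-0.25331309 -0.23273731 -0.00210742]
err mm [0.1 0.1 0.6] [-0.69006907 -0.29646463  0.16820659] -0.042867117676304 7.7333
grip 0.42987986395605843 [-4.92553809 -0.91067145  5.74456773] [-0.22195626  0.86569115 -0.13385239] -0.04031107842618366 [-0.4 -0.  -0.4] 8.5417
[ 0.38938825  0.98019581 -1.1380335   1.90822046  1.52244993  0.95469621
  1.4715925 ]
8.7917 -0.08 0.10073649599120742 0.09286760341514619
9.1417 -0.08 0.01308579367083143 0.016507394392415182
9.4917 -0.09 -0.049295090912759645 -0.0011188492849668152
```

View pics/s1.png

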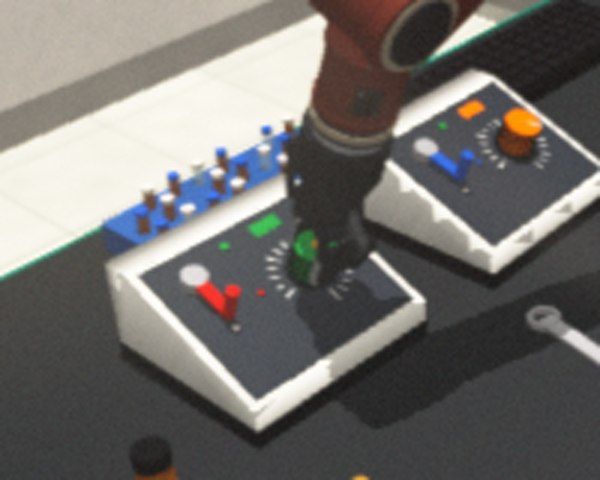

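The gripper has the green knob between its fingers at about (320,260) in the crop, and the lever is clear. The wrist moment shows the click, about +0.1 N m when turning clockwise. Next I close the knob to its stop.

Run:
```python
from h import *
q=np.array([0.38938825,0.98019581,-1.1380335,1.90822046,1.52244993,0.95469621,1.4715925]); q0=q[6]
q[6]-=np.radians(9); L=[]
while np.degrees(q0-q[6])<150:
    q[6]-=np.radians(3); arm.move_j(q); x=tn(); L.append((round(np.degrees(q0-q[6])),round(x,3)))
    if x>.3: break
print(L); arm.pause(.3); print(tn(),arm.read_wrist_torque(),arm.read_ft_force(),np.degrees(q0-arm.read_joint_positions()[6]),arm.read_opening(),arm.read_time(),arm.read_tool_pos())
np.save("q.npy",q)
```

```text
[(12, -0.11), (15, -0.142), (18, -0.037), (21, 0.044), (24, 0.023), (27, -0.058), (30, -0.03), (33, -0.168), (36, -0.043), (39, 0.033), (42, 0.012), (45, 0.001), (48, -0.025), (51, -0.12), (54, -0.028), (57, 0.06), (60, 0.021), (63, 0.003), (66, -0.05), (69, -0.085), (72, -0.102), (75, 0.067), (78, -0.005), (81, -0.018), (84, -0.054), (87, -0.164), (90, -0.011), (93, 0.411)]
0.40580866246513136 [-0.93541469  0.1417092   0.05963292] [-0.7510517  -3.30945824  5.58632621] 92.79225706900156 0.4294581473020023 16.9417 [0.6111427  0.11179247 0.14789291]
```

The stop is clear: 0.41 N m at 93° of turn, the last detent was near 90°, and the stop is expected at 92°. The knob was about 5 clicks open. Now I open it six clicks by rotating back to −18°, logging the moment.

Run:
```python
from h import *
q=np.load("q.npy"); q0=1.4715925; L=[]
for a in range(90,-19,-3):
    q[6]=q0-np.radians(a); arm.move_j(q); L.append((a,round(tn(),3)))
print(L); arm.pause(.3); print(tn(),arm.read_opening(),arm.read_time())
np.save("q.npy",q)
```

```text
[(90, -0.045), (87, -0.034), (84, -0.034), (81, 0.022), (78, 0.052), (75, 0.121), (72, -0.066), (69, -0.061), (66, -0.036), (63, 0.013), (60, 0.109), (57, 0.153), (54, 0.026), (51, -0.043), (48, 0.005), (45, 0.022), (42, 0.085), (39, 0.149), (36, 0.02), (33, -0.006), (30, -0.023), (27, 0.062), (24, 0.057), (21, 0.093), (18, -0.039), (15, -0.067), (12, 0.04), (9, 0.057), (6, 0.062), (3, 0.162), (0, 0.012), (-3, -0.045), (-6, -0.091), (-9, 0.012), (-12, 0.077), (-15, 0.146), (-18, 0.047)]
0.02105091236038792 0.43430315848389034 26.4917
```

Six clear positive peaks appear, at 75, 57, 39, 21, 3 and −15°, and it now sits on the sixth detent at −18°. I'll release, back off and look.

Run:
```python
from h import *
n,u,l=axes()
arm.move_gripper(0.9); arm.pause(.1); print(arm.read_ft_force())
p=np.array(arm.read_tool_pos()); arm.line_to(p+.09*n,velocity=.15); arm.pause(.1)
p,q=arm.read_tool_pos(),arm.read_eef_rot()
w=snapshot("wrist"); s=snapshot("side"); t=snapshot("top"); cam=wristRt(p,q)
np.save("w2.npy",np.r_[p,q]); cv2.imwrite("pics/w2.png",w)
c=proj(cam,FOOT+.038*n)[0]; print(c,[proj(cam,FOOT+.038*n+.019*d)[0].round(1) for d in(-l,u)],arm.read_time())
f=lambda i,x,y,r:cv2.resize(i[max(0,y-r):y+r,max(0,x-r):x+r],(400,400),interpolation=cv2.INTER_CUBIC)
cv2.imwrite("pics/k2.png",np.hstack([f(w,int(c[0]),int(c[1]),60),f(s,255,210,50)]))
print(((arm.ik(POST+.02*l+.06*n,ori(-90)))))
```

```text
[ 0.73060062  0.02623446 -0.23218607]
[311.21314815 218.51046435] [array([315. , 193.6]), array([284.9, 215.1])] 28.0667
[ 0.1593464   0.95936686 -1.09989934  1.81201352  1.44649425  1.00794037
  1.56096202]
```

View pics/k2.png

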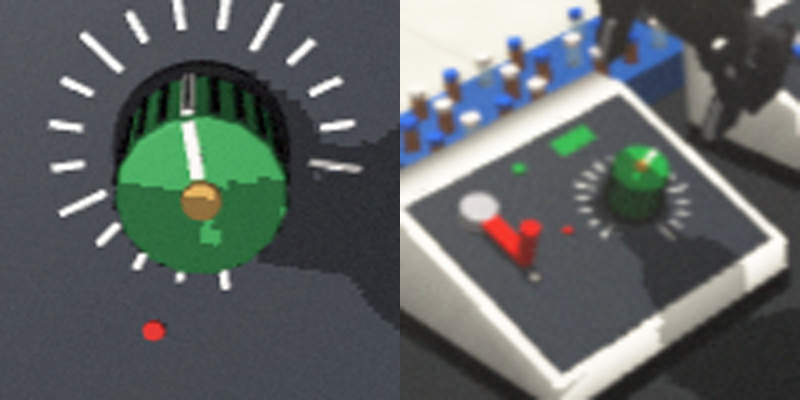

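The white line now points about 17° above −y, where at the start it was about 0°. That is one click anticlockwise overall, which agrees with 5 closed and 6 opened. Now the lever.

Run:
```python
from h import *
n,u,l=axes()
arm.move_gripper(0.0,effort=20)
base=POST-.040*n; piv=base+.045*u; H=.093; O=ori(-90)
def P(th,gap=0): 
    return piv-.045*(np.cos(th)*u+np.sin(th)*l)+(.017+gap)*l+H*n
arm.movep(P(0,.012)+.06*n,O); arm.line_to(P(0,.012),velocity=.1); arm.pause(.15)
f0=np.array(arm.read_ft_force()); print("start",((arm.read_tool_pos()-P(0,.012))*1e3).round(1),f0)
L=[]; arm.line_to(P(0,.002),velocity=.06)
for th in np.arange(.1,1.01,.05):
    arm.line_to(P(th),velocity=.06); f=arm.read_ft_force()-f0; L.append((round(th,2),round(float(f@l),1),round(float(f@u),1)))
    if abs(f@l)>10: break
print(L); arm.pause(.2); print((arm.read_ft_force()-f0)@l,arm.read_time())
p=np.array(arm.read_tool_pos()); print("th from pusher",np.arcsin(((piv-p)@l+.017)/.045))
arm.line_to(p+.015*l,velocity=.08); arm.line_to(p+.015*l+.1*n,velocity=.15); arm.pause(.1)
p,q=arm.read_tool_pos(),arm.read_eef_rot(); w=snapshot("wrist"); s=snapshot("side");t=snapshot("top")
cam=wristRt(p,q); print(arm.read_time(),[(th,[proj(c,P(th)-(.017)*l-(H-.04)*n)[0].round(1) for c in (cam,fixed("side"))]) for th in (.6,.8)])
cv2.imwrite("pics/w3.png",w)
f=lambda i,x,y,r:cv2.resize(i[max(0,y-r):y+r,max(0,x-r):x+r],(400,400),interpolation=cv2.INTER_CUBIC)
cv2.imwrite("pics/k3.png",np.hstack([cv2.resize(w[:,120:520],(400,400)),f(s,250,210,50)])); cv2.imwrite("pics/t3.png",t)
```

```text
start [-0.   0.5  1. ] [0.82633073 0.01505838 0.06009641]
[(np.float64(0.1), -0.2, -1.4), (np.float64(0.15), 1.1, -1.7), (np.float64(0.2), 1.8, -1.4), (np.float64(0.25), 0.7, -0.9), (np.float64(0.3), 1.2, -1.4), (np.float64(0.35), 0.2, -0.7), (np.float64(0.4), 0.6, -2.1), (np.float64(0.45), -0.5, -1.7), (np.float64(0.5), 1.6, -1.2), (np.float64(0.55), 1.1, -1.5), (np.float64(0.6), 0.9, -2.0), (np.float64(0.65), 0.9, -1.1), (np.float64(0.7), 1.6, -1.3), (np.float64(0.75), 0.6, -0.9), (np.float64(0.8), 2.1, -2.0), (np.float64(0.85), 4.2, -3.3), (np.float64(0.9), 6.4, -4.7), (np.float64(0.95), 7.4, -4.6), (np.float64(1.0), 9.3, -5.8)]
8.864631797827242 35.5167
th from pusher 0.8231809374954169
36.9833 [(0.6, [array([324.9, 179. ]), array([242.5, 210.4])]), (0.8, [array([317.3, 170.1]), array([243. , 207.8])])]
```

View pics/k3.png

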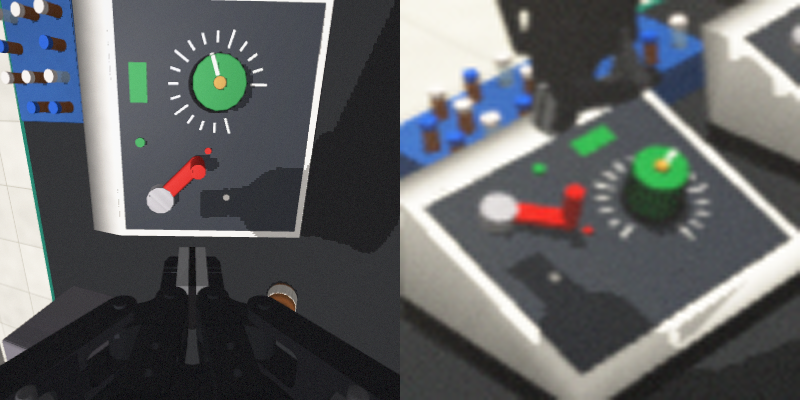

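The lever stands over towards the knob: its post is at (319,172) in the wrist image, where 0.8 rad predicts (317,170). The stop was also felt, with force rising to 9 N. The knob line is unchanged and the gripper is clear, so I'm handing in.

```bash
python3 -c "
from station import arm,ticket
print(arm.read_ft_force(),arm.read_time()); print(ticket.finish_job())"
```

```text
[-0.05183983  0.44398004 -0.17811927] 36.9833
the job is handed in; nothing more can be done
None
```

The job is handed in at 37.0 s of the 72 s allowed. The green knob is six clicks open from closed, and the red lever is over at its locked stop.

- **Closing:** I turned the green knob clockwise about 92°, five clicks, until it hit the stop at 0.41 N m. The clicks themselves read about 0.1 N m.
- **Opening:** I turned it back anticlockwise and felt six separate click peaks before letting go. The white line ended about 17° anticlockwise of where it started, which matches a net +1 click (one click is 18°).
- **Lever:** I pushed the red lever's post along its arc until the force rose to about 9 N at the stop. The fingers had then reached about 0.82 rad, and the wrist picture puts the post within about 2–3 pixels of its 0.8 rad position.
- **Final state:** The gripper was backed off about 100 mm and the wrist force was near zero. The arm did not go near the other console or the loose things. I did not compare their positions in a final picture.

No check failed or disagreed.

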